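# Line up the bedside containers by height

## Task

Stand the spray can, lotion bottle, pill bottle and cream jar upright and centred on the four cork coasters of the bedside board, one on each, in order of height: the tallest next to the alarm clock and the shortest next to the drinking glass, so that each can be found by touch at night. Do not tip any of them over, and leave the clock and the glass standing where they are.

Things in the scene. Friction and masses are not known exactly. Their poses are not given: they have to be found in the camera images.
- spray_can: The tallest container: slender aluminium spray can, 126 mm high. Body 38 mm in diameter up to 100 mm, then a grey cap 28 mm in diameter from 106 to 126 mm. About 120 g. Stands loose and upright on the table at the start. Origin: centre of its underside; z is its axis, upwards; yaw means nothing (round).
- lotion_bottle: The second tallest: white plastic lotion bottle with a grey band, 96 mm high. Body 46 mm in diameter up to 72 mm, then a grey cap 26 mm in diameter from 80 to 96 mm. About 130 g. Stands loose and upright on the table at the start. Origin: centre of its underside; z is its axis, upwards; yaw means nothing (round).
- pill_bottle: The third tallest: amber pill bottle with a blank paper label and white cap, 70 mm high. Body 40 mm in diameter up to 52 mm, cap 38 mm in diameter above it. About 70 g. Stands loose and upright on the table at the start. Origin: centre of its underside; z is its axis, upwards; yaw means nothing (round).
- cream_jar: The shortest, and the widest: white cream jar with an aluminium lid, 45 mm high, 52 mm in diameter up to 29 mm, lid 54 mm in diameter above it. About 110 g. Stands loose and upright on the table at the start. Origin: centre of its underside; z is its axis, upwards; yaw means nothing (round).
- coaster_a: One of four identical round cork coasters fixed on the bedside board, 70 mm across, 4 mm thick, evenly spaced 82 mm apart in one straight row along the board. Which of the four names is where in the row changes. Origin: centre of its underside, 8 mm above the table; its top is 12 mm above the table. z up, its y axis runs along the row.
- coaster_b: One of four identical round cork coasters fixed on the bedside board, 70 mm across, 4 mm thick, evenly spaced 82 mm apart in one straight row along the board. Which of the four names is where in the row changes. Origin: centre of its underside, 8 mm above the table; its top is 12 mm above the table. z up, its y axis runs along the row.
- coaster_c: One of four identical round cork coasters fixed on the bedside board, 70 mm across, 4 mm thick, evenly spaced 82 mm apart in one straight row along the board. Which of the four names is where in the row changes. Origin: centre of its underside, 8 mm above the table; its top is 12 mm above the table. z up, its y axis runs along the row.
- coaster_d: One of four identical round cork coasters fixed on the bedside board, 70 mm across, 4 mm thick, evenly spaced 82 mm apart in one straight row along the board. Which of the four names is where in the row changes. Origin: centre of its underside, 8 mm above the table; its top is 12 mm above the table. z up, its y axis runs along the row.
- clock: Black round alarm clock with a white dial, 72 mm wide along the row, 34 mm deep, 83 mm high, 250 g, loose. It stands on the board (540 x 90 x 8 mm, wood) at one end of the row, either end, its centre 99 mm from the centre of the nearest coaster, in line with the row. Origin: centre of its underside, 8 mm above the table; z up, its y axis runs along the row.
- tumbler: Empty clear drinking glass, 70 mm across the rim, 95 mm high, 250 g, loose. It stands on the board at the other end of the row from the clock, its centre 99 mm from the centre of the nearest coaster. Origin: centre of its underside, 8 mm above the table.
There are look-alikes about, which are no part of the job. What is shaped like the pill_bottle but green is not meant.

How it is judged (in metres and radians):
At the end, for the whole second after the job is handed in: Each of the four containers stands upright (within 0.1 rad) and at rest on a coaster, its centre within 13 mm of the coaster's centre; counted from the clock the order is spray can, lotion bottle, pill bottle, cream jar; the clock and the glass are upright and within 20 mm of where they started ((horizontal distance between spray_can and coaster_a below 0.013 m or horizontal distance between spray_can and coaster_b below 0.013 m or horizontal distance between spray_can and coaster_c below 0.013 m or horizontal distance between spray_can and coaster_d below 0.013 m) and horizontal distance between spray_can and clock between 0.06 and 0.14 m and height (world z) of spray_can between 0.008 and 0.017 m and angle between each of spray_can, lotion_bottle, pill_bottle, cream_jar, clock, tumbler's own z axis and vertical below 0.1 rad and linear speed of each of spray_can, lotion_bottle, pill_bottle, cream_jar below 0.02 m/s and angular speed of each of spray_can, lotion_bottle, pill_bottle, cream_jar below 0.2 rad/s and (horizontal distance between lotion_bottle and coaster_a below 0.013 m or horizontal distance between lotion_bottle and coaster_b below 0.013 m or horizontal distance between lotion_bottle and coaster_c below 0.013 m or horizontal distance between lotion_bottle and coaster_d below 0.013 m) and horizontal distance between lotion_bottle and clock between 0.14 and 0.222 m and height (world z) of lotion_bottle between 0.008 and 0.017 m and (horizontal distance between pill_bottle and coaster_a below 0.013 m or horizontal distance between pill_bottle and coaster_b below 0.013 m or horizontal distance between pill_bottle and coaster_c below 0.013 m or horizontal distance between pill_bottle and coaster_d below 0.013 m) and horizontal distance between pill_bottle and clock between 0.222 and 0.304 m and height (world z) of pill_bottle between 0.008 and 0.017 m and (horizontal distance between cream_jar and coaster_a below 0.013 m or horizontal distance between cream_jar and coaster_b below 0.013 m or horizontal distance between cream_jar and coaster_c below 0.013 m or horizontal distance between cream_jar and coaster_d below 0.013 m) and horizontal distance between cream_jar and clock between 0.304 and 0.4 m and height (world z) of cream_jar between 0.008 and 0.017 m and distance of each of clock, tumbler from where it was at the start of the episode below 0.02 m); the robot touches nothing.
It fails at once if one of the four containers is tipped over (angle between any of spray_can, lotion_bottle, pill_bottle, cream_jar's own z axis and vertical above 1 rad).
It fails at once if the clock or the glass is tipped over or pushed more than 30 mm from its place (angle between any of clock, tumbler's own z axis and vertical above 1 rad or distance of any of clock, tumbler from where it was at the start of the episode above 0.03 m).
It also fails if it takes over 115 s, if anything falls off the work surface, if the arm or the gripper's body presses on something with over 40 N, if the wrist force passes 120 N, or if a joint passes its speed limit or range.

## Robot

A 6-joint arm with a two-finger parallel gripper is mounted at the origin on the work surface. World frame = base frame: x ahead of the robot, y to its left, z up, the work surface at z = 0. Lengths are in mm, angles in rad, forces in N, time in s.
With the tool pointing down it reaches from about 400 to 925 mm from the base axis. Payload 12.5 kg.
Tool frame: the origin (TCP) lies midway between the tips of the shut fingers; the grasp point (between the pads) lies 19 mm behind it (env.pinch_z is the z of the grasp point in the tool frame, in mm); z points along the fingers, y is the line along which they close (so a half turn about z gives the same grasp; the last joint's range is limited). The gripper opens to 95 mm and grips with 3 to 60 N. Pads are 20 mm wide; open, the fingers measure 119 mm over their backs; the gripper's body (75 mm by 180 mm) begins 59 mm behind the grasp point.
Start: joints at [1.042, 0.491, 1.559, -0, 1.092, -0.106], TCP at [256.433, 569.99, 214.661] pointing down, gripper open.
Joint ranges: [-3.1, 3.1], [-0.84, 2.19], [0.05, 2.79], [-1.13, 4.28], [0.06, 2.93], [-2.69, 2.69]. Speed limits (rad/s): [2.22, 2.22, 2.79, 3.14, 3.14, 3.14].

## Interface

Orientations are given as [roll, pitch, yaw] about the fixed x, y, z axes, in that order (R = Rz(yaw) Ry(pitch) Rx(roll)).
In Python, from cell import env, eyes gives the robot as it stands.
- The arm moves only by the shell command python3 -m inch 'ROWS'. ROWS is JSON, a list of rows, each a list of 3 entries, a list of its own where there are three numbers: the shift along the tool's x, y, z in units of 60 mm (1.0 is 60 mm), then the turn about the tool's z in units of 5 degrees (1.0 is 5 degrees), then the closure, from -1 (fully open) to 1 (shut). In form: [[[tx, ty, tz], turn, claw], ...]. A call has exactly 10 rows; each row shifts and turns the commanded pose from where the row before left it, along the tool's axes as they then stand; what a row does not reach is not made up. A row lasts 1/8 s, in which the tool goes at most 62.5 mm and 10.7 degrees, less where a joint would pass 70% of its speed; a pose out of reach is approached as far as the arm can. A call is refused whole if a number of a shift passes 1 or a number of a turn 1, either way. A call with a gripper value outside its range is refused whole. The fingers move at their own pace and stop on an object; the grip force is fixed at half the most. Time passes only in rows, so rows that do not move let the fingers close, or fill a call up. It gives the time, the measured TCP pose, the force, the opening and the grip force at its end, in the units of the state.
- env.state(): the state, without advancing time (a new reading comes with each control period).
- eyes.read_camera(name): name is "side" or "top"; returns a dict with "pixels" (480x640x3 uint8, red, green, blue), "fx", "fy", "cx", "cy" (pixels), "extrinsics" (4x4, takes a point from world to camera coordinates). Camera axes: x right, y down, z forward; pixel columns grow to the right and rows downward; lengths in mm; the calibration is good to about 2 mm. A picture is of the moment at which its call begins. There is no depth.
- env.job_done(): hands the job in; it is judged then, once.
Trained networks look in a picture, given as the dict that the camera call returned (one of the last four; its "shot" number tells which), for a name from the list of things; names that differ only in an ending like _2 or _b are one class to them, and where a whole thing is asked for, a point or a joint stands for the part that bears it (a point fixed in the world has none). Each returns a list of dicts, best first, with "score" (0 to 1); they miss things now and then, are a little off and sometimes report something else, mostly with a low value. They report only what shows in the picture. A call takes as long as a camera call. They do not tell look-alikes from the thing itself.
- eyes.boxes_of(name, picture): "centre" ([row, column] in pixels, amid what is visible of it).
- eyes.cut_out(name, picture): "mask" (480x640 bool, what is visible of it) and "centre" ([row, column] in pixels, amid what is visible of it).
- eyes.spot_point(name, picture): "centre" ([row, column] in pixels: a listed point, or the origin of a listed thing).
The state is a dict: "t": time; "joints": joint angles; "qvel": joint speeds; "tau": joint torques, N m; "eef_pos": TCP position; "tcp_rot": TCP orientation; "ft_force": force on the tool from outside, world axes, zero at the start; "moment": the same for the moment, N m; "opening": opening from 0.0 (shut) to 1.0 (fully open); "grip_force": force on a finger pad.
Only numpy, scipy, OpenCV 4.12 (cv2) and the standard library are available. Lean on these libraries where they do the work, as an engineer would, in place of code of your own. Each camera call takes 0.05 s, during which the arm holds its last target. There are 200 camera calls.

## Working session

There is one attempt and no reset: what is moved stays moved. The work goes in short steps, Python scripts to look and compute and a shell command to move; the robot and the scene stay as the last step left them, time stands still between calls to the robot, and variables do not carry over. Pictures are saved under pics/ and viewed, at most 14 in all, crops included, and the job is handed in when it is done.

```bash
ls; mkdir -p pics
cat > h.py <<'E'
import numpy as np, cv2
from cell import env, eyes
def snap(n, f=None):
    p=eyes.read_camera(n)
    if f: cv2.imwrite('pics/'+f, p['pixels'][:,:,::-1])
    return p
def P(p):
    K=np.array([[p['fx'],0,p['cx']],[0,p['fy'],p['cy']],[0,0,1.]])
    return K@np.array(p['extrinsics'])[:3]
def onz(p,rc,z):
    M=P(p); A=np.c_[M[:,0],M[:,1],-np.array([rc[1],rc[0],1.])]
    s=np.linalg.solve(A,-(M[:,2]*z+M[:,3])); return s[:2]
def tri(p,a,q,b):
    X=cv2.triangulatePoints(P(p),P(q),np.array([a[1],a[0]],float),np.array([b[1],b[0]],float))
    return (X[:3]/X[3]).ravel()
E
python3 - <<'E'
from h import *
a=snap('side','s1.png'); b=snap('top','t1.png')
for p in (a,b):
    print(np.round(np.linalg.inv(p['extrinsics'])[:3,3]))
for n in ['spray_can','lotion_bottle','pill_bottle','cream_jar','coaster_a','clock','tumbler']:
    for t,p in (('side',a),('top',b)):
        print(n,t,[(np.round(d['centre']).tolist(),round(d['score'],2),np.round(onz(p,d['centre'],12 if 'coast' in n else 0)).tolist()) for d in eyes.spot_point(n,p)[:6]])
print(env.state())
E
```

```text
pics
[ -67. -618.  528.]
[357.  -0. 977.]
spray_can side [([378.0, 421.0], 0.9, [402.0, -315.0])]
spray_can top [([328.0, 483.0], 0.75, [404.0, -316.0])]
lotion_bottle side [([226.0, 202.0], 0.68, [432.0, 312.0])]
lotion_bottle top [([311.0, 141.0], 0.8, [416.0, 289.0])]
pill_bottle side [([281.0, 210.0], 0.63, [323.0, 108.0])]
pill_bottle top [([366.0, 239.0], 0.6, [327.0, 112.0]), ([311.0, 244.0], 0.55, [422.0, 108.0])]
cream_jar side [([308.0, 323.0], 0.81, [416.0, -98.0]), ([263.0, 252.0], 0.48, [417.0, 104.0])]
cream_jar top [([311.0, 358.0], 0.96, [427.0, -94.0])]
coaster_a side [([249.0, 370.0], 0.79, [603.0, -35.0]), ([267.0, 401.0], 0.78, [596.0, -118.0]), ([219.0, 322.0], 0.64, [626.0, 128.0]), ([235.0, 345.0], 0.57, [610.0, 41.0])]
coaster_a top [([200.0, 280.0], 0.89, [622.0, 52.0]), ([208.0, 324.0], 0.86, [610.0, -28.0]), ([199.0, 234.0], 0.68, [622.0, 134.0]), ([211.0, 369.0], 0.64, [607.0, -110.0])]
clock side [([291.0, 442.0], 0.78, [601.0, -209.0])]
clock top [([217.0, 424.0], 0.66, [602.0, -212.0])]
tumbler side [([205.0, 298.0], 0.59, [654.0, 240.0])]
tumbler top [([188.0, 180.0], 0.64, [643.0, 237.0])]
{'t': 0.8, 'joints': array([ 1.04235885e+00,  4.90898720e-01,  1.55888807e+00, -1.38648574e-05,
        1.09167476e+00, -1.05632732e-01]), 'qvel': array([ 0.00078299, -0.00084455, -0.00014062, -0.0002531 , -0.00082534,
       -0.00057427]), 'tau': array([-9.55334372e-06, -6.12421131e+01, -2.58425850e+01,  6.93065766e-02,
        4.44376445e-02, -4.31906381e-05]), 'eef_pos': array([256.46600501, 569.98898531, 214.66585296]), 'tcp_rot': array([3.14146358e+00, 2.60589234e-05, 2.71879430e+00]), 'ft_force': array([ 0.21839416, -0.08297143, -0.71476143]), 'moment': array([-0.05211257,  0.06380157, -0.05228227]), 'grip_force': 0.0, 'opening': 1.0029004345307582}
```

View pics/s1.png

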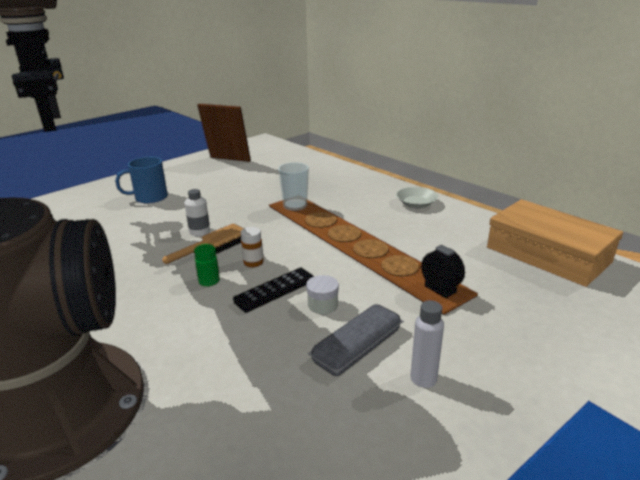

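View pics/t1.png

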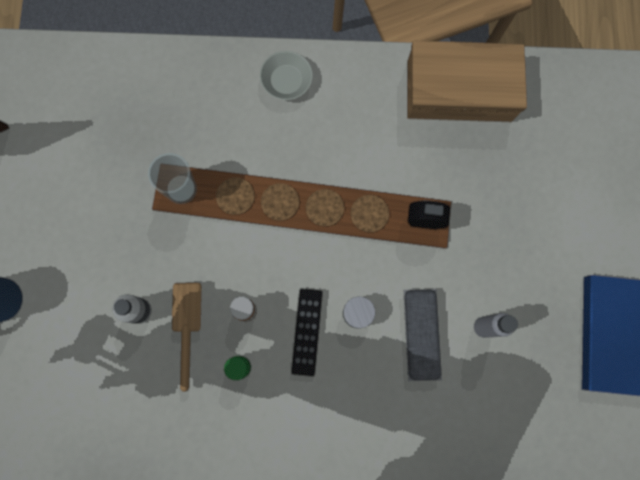

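The side view shows the clock at the right end of the row (px 442,270) and the glass at the left end (295,185). The green look-alike is at (207,265) and the real amber bottle at (252,247). In the top view the coasters lie at columns 235–369, row ~205. Next I'll refine the positions by fitting silhouettes in both views.

```bash
cat >> h.py <<'E'
from scipy.optimize import minimize
S={'spray_can':[(19,0,100),(14,106,126)],'lotion_bottle':[(23,0,72),(13,80,96)],'pill_bottle':[(20,0,52),(19,52,70)],'cream_jar':[(26,0,29),(27,29,45)],'coaster_a':[(35,0,4)]}
th=np.linspace(0,2*np.pi,40)
def sil(p,parts,X):
    m=np.zeros((480,640),np.uint8); M=P(p)
    for i,(r,a,b) in enumerate(parts):
        segs=[[(r,a),(r,b)]]+([[(r,b),(parts[i+1][0],parts[i+1][1])]] if i+1<len(parts) else [])
        for s in segs:
            Q=np.concatenate([np.c_[X[0]+rr*np.cos(th),X[1]+rr*np.sin(th),0*th+X[2]+z,0*th+1] for rr,z in s])@M.T
            uv=(Q[:,:2]/Q[:,2:]*16).astype(np.int32)
            cv2.fillConvexPoly(m,cv2.convexHull(uv),1,shift=4)
    return m>0
def cut(n,p,guess,z=0):
    best=None
    for d in eyes.cut_out(n,p):
        e=np.linalg.norm(onz(p,d['centre'],z+S[n][-1][2]/2)-guess)
        if e<45 and (best is None or e<best[0]): best=(e,d['mask'])
    return None if best is None else best[1]
def fit(n,views,x0):
    def f(x): 
        c=0
        for p,m in views:
            k=cv2.GaussianBlur(m.astype(np.float32),(0,0),1.2); s=cv2.GaussianBlur(sil(p,S[n],x).astype(np.float32),(0,0),1.2)
            c+=((k-s)**2).sum()/k.sum()
        return c
    sx=np.array([x0]+[np.array(x0)+15*e for e in np.eye(3)])
    r=minimize(f,x0,method='Nelder-Mead',options=dict(initial_simplex=sx,xatol=.2,fatol=1e-4)); return r.x,r.fun
E
python3 - <<'E'
from h import *
a=snap('side'); b=snap('top')
G={'spray_can':(403,-316),'lotion_bottle':(420,295),'pill_bottle':(420,106),'cream_jar':(422,-96)}
for n,g in G.items():
    V=[(p,cut(n,p,np.array(g))) for p in (a,b)]
    print(n,[None if m is None else int(m.sum()) for _,m in V])
    V=[v for v in V if v[1] is not None]
    for W in [V]+[[v] for v in V]: 
        x,c=fit(n,W,[*g,0]); print(np.round(x,1),round(c,3))
C=[]
for g in [(607,-114),(607,-31),(616,47),(624,131)]:
    V=[(p,cut('coaster_a',p,np.array(g),8)) for p in (a,b)]
    V=[v for v in V if v[1] is not None]
    x,c=fit('coaster_a',V,[*g,8]); print(len(V),np.round(x,1),round(c,3),[ (np.round(onz(p,np.argwhere(m).mean(0),12),1)).tolist() for p,m in V]);C.append(x)
C=np.array(C); m=C.mean(0); d=np.linalg.svd(C-m)[2][0]; d*=np.sign(d[1])
print(m,d,[np.round(m+d*k*82,1).tolist() for k in (-1.5,-.5,.5,1.5)])
E
```

```text
spray_can [2278, 820]
[ 405.8 -315.    -0.6] 0.076
[ 418.3 -306.5  -13.5] 0.001
[ 405.6 -314.3    1.7] 0.066
lotion_bottle [888, 870]
[416.3 294.    0.6] 0.082
[421.  305.   -4.7] 0.02
[421.6 316.3 -73.6] 0.002
pill_bottle [809, 574]
[ 4.218e+02  1.066e+02 -3.000e-01] 0.025
[442.3 138.6 -21.1] 0.002
[422.  104.8   8.3] 0.002
cream_jar [1122, 836]
[421.9 -90.7   0.7] 0.036
[421.9 -88.8  -0.6] 0.014
[425.5 -94.9 -33.7] 0.003
1 [ 609.7 -105.6    2.9] 0.027 [[600.2, -113.3]]
2 [611.6 -28.3   7.9] 0.053 [[608.0, -30.4], [610.9, -29.0]]
2 [620.   51.4   8.6] 0.032 [[616.7, 49.2], [619.2, 52.1]]
2 [626.8 133.3   9.2] 0.061 [[625.1, 131.5], [626.9, 133.2]]
[617.01683777  12.69608414   7.1399685 ] [0.0751257  0.9968769  0.02434277] [[607.8, -109.9, 4.1], [613.9, -28.2, 6.1], [620.1, 53.6, 8.1], [626.3, 135.3, 10.1]]
```

```bash
cat >> h.py <<'E'
YAW=1.473
def go(x,y,z):
    s=env.state(); p=s['eef_pos']; w=s['tcp_rot'][2]
    d=np.array([x,y,z])-p
    print('pos',np.round(p,1),'yaw',round(w,3),'units',np.round([(np.cos(w)*d[0]+np.sin(w)*d[1])/60,(np.sin(w)*d[0]-np.cos(w)*d[1])/60,-d[2]/60],2),'turn',round(np.degrees(w-YAW)/5,2),'open',round(s['opening']*95,1),'F',np.round(s['ft_force'],1),'t',s['t'])
E
python3 -m inch '[[[0,0,0],1,-1],[[0,0,0],1,-1],[[0,0,0],1,-1],[[0,0,0],1,-1],[[0,0,0],1,-1],[[0,0,0],1,-1],[[0,0,0],1,-1],[[0,0,0],1,-1],[[0,0,0],1,-1],[[0,0,0],1,-1]]'
python3 -m inch '[[[0,0,0],1,-1],[[0,0,0],1,-1],[[0,0,0],1,-1],[[0,0,0],1,-1],[[0,0,0],0.28,-1],[[-0.7,0.5,0],0,-1],[[-0.7,0.5,0],0,-1],[[-0.7,0.5,0],0,-1],[[-0.7,0.5,0],0,-1],[[0,0,0],0,-1]]'
python3 -c "
from h import *
go(416,294,190)"
```

```text
t: 2.95
eef_pos: [256.4, 570.0, 214.7]
tcp_rot: [3.142, -0.0, 1.843]
ft_force: [-0.5, -0.2, 0.3]
opening: 0.998
grip_force: 0.0
t: 4.2
eef_pos: [360.8, 388.9, 214.9]
tcp_rot: [3.141, -0.0, 1.47]
ft_force: [-0.6, 1.4, -0.1]
opening: 0.999
grip_force: 0.0
pos [360.8 388.9 214.9] yaw 1.47 units [-1.48  1.07  0.42] turn -0.03 open 94.9 F [-0.6  1.4 -0.1] t 4.2
```

```bash
python3 -m inch '[[[-0.5,0.36,0],0,-1],[[-0.5,0.36,0],0,-1],[[-0.48,0.35,0],0,-1],[[0,0,0.5],0,-1],[[0,0,0.5],0,-1],[[0,0,0.5],0,-1],[[0,0,0.5],0,-1],[[0,0,0.5],0,-1],[[0,0,0.4],0,-1],[[0,0,0],0,-1]]'
python3 - <<'E'
from h import *
go(416,294,26)
b=snap('top'); a=snap('side','s2.png')
for p in (a,b):
  for d in eyes.cut_out('lotion_bottle',p)[:2]: print(d['centre'],d['score'],onz(p,d['centre'],48))
E
```

```text
t: 5.45
eef_pos: [413.8, 296.8, 39.4]
tcp_rot: [-3.139, 0.001, 1.474]
ft_force: [0.1, 0.1, 0.7]
opening: 1.0
grip_force: 0.0
pos [413.8 296.8  39.4] yaw 1.474 units [-0.04  0.04  0.22] turn 0.01 open 95.0 F [0.1 0.1 0.7] t 5.45
[211.1, 196.4] 0.75 [414.87271238 292.91348877]
[305.6, 139.7] 0.89 [422.05306892 277.94076756]
```

View pics/s2.png

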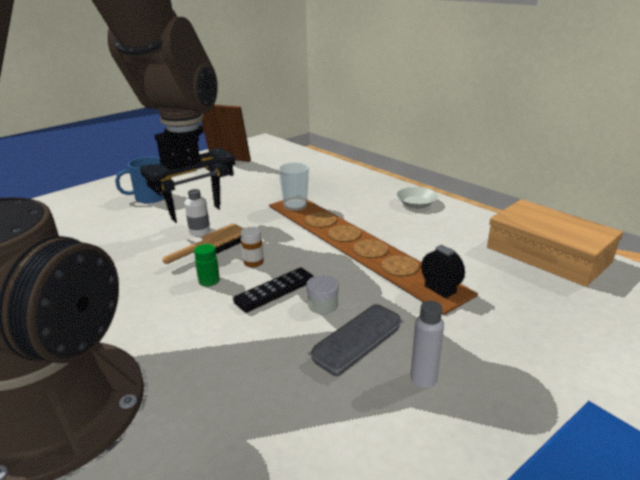

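The fingers (tips at px 172,220 and 217,208) straddle the bottle at (197,212), so I'll close on it.

```bash
python3 -m inch '[[[-0.03,0.04,0.22],0,-1],[[0,0,0],0,-1],[[0,0,0],0,1],[[0,0,0],0,1],[[0,0,0],0,1],[[0,0,0],0,1],[[0,0,0],0,1],[[0,0,0],0,1],[[0,0,0],0,1],[[0,0,0],0,1]]'
python3 - <<'E'
from h import *
go(416,294,26)
a=snap('side'); b=snap('top')
V=[(p,cut('lotion_bottle',p,np.array([416,294]))) for p in (a,b)]
print([m is not None and m.sum() for _,m in V]); print(fit('lotion_bottle',[v for v in V if v[1] is not None],[416,294,0]))
E
```

```text
t: 6.9
eef_pos: [416.7, 294.3, 27.5]
tcp_rot: [-3.141, -0.0, 1.473]
ft_force: [-1.5, 1.2, 2.1]
opening: 0.473
grip_force: 30.0
pos [416.7 294.3  27.5] yaw 1.473 units [-0.01 -0.01  0.02] turn -0.0 open 44.9 F [-1.5  1.2  2.1] t 6.9
[np.int64(857), np.int64(340)]
(array([416.49725395, 286.99154284,   0.59997173]), np.float64(1.6529552936553955))
```

```bash
python3 -m inch '[[[0,0,-0.3],0,1],[[0,0,-0.6],0,1],[[0,0,-0.6],0,1],[[0,0,-0.5],0,1],[[-0.3,0.22,0],0,1],[[-0.6,0.45,0],0,1],[[-0.6,0.45,0],0,1],[[-0.6,0.45,0],0,1],[[-0.6,0.45,0],0,1],[[-0.6,0.45,0],0,1]]'
python3 -m inch '[[[-0.6,0.45,0],0,1],[[-0.6,0.45,0],0,1],[[-0.3,0.22,0],0,1],[[0,0,0],0,1],[[0,0,0],0,1],[[0,0,0],0,1],[[0,0,0],0,1],[[0,0,0],0,1],[[0,0,0],0,1],[[0,0,0],0,1]]'
python3 - <<'E'
from h import *
a=snap('side','s3.png'); b=snap('top','t3.png')
go(610.2,-29.3,39)
V=[(p,cut('lotion_bottle',p,np.array([610,-35]),115)) for p in (a,b)]
print([m is not None and m.sum() for _,m in V]); print(fit('lotion_bottle',[v for v in V if v[1] is not None],[610,-30,118]))
E
```

```text
t: 8.35
eef_pos: [545.6, 81.3, 147.3]
tcp_rot: [3.142, -0.0, 1.473]
ft_force: [0.5, 0.8, -1.1]
opening: 0.477
grip_force: 30.0
t: 9.6
eef_pos: [602.9, -13.4, 147.4]
tcp_rot: [3.142, -0.0, 1.473]
ft_force: [0.0, 0.2, -1.3]
opening: 0.474
grip_force: 30.0
pos [602.9 -13.4 147.4] yaw 1.473 units [-0.25  0.15  1.81] turn -0.0 open 45.1 F [-0.1 -0.6 -1.5] t 9.7
[np.int64(886), False]
(array([620.66272059,  -0.6877601 , 108.11995227]), np.float64(0.2187798172235489))
```

View pics/s3.png

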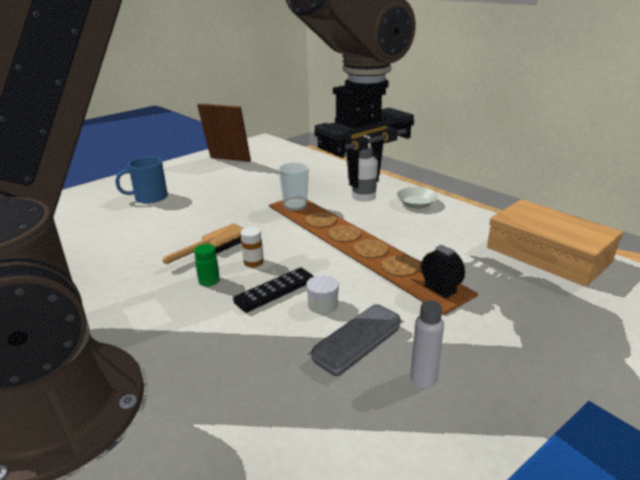

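```bash
python3 -m inch '[[[-0.25,0.15,0],0,1],[[0,0,0.4],0,1],[[0,0,0.4],0,1],[[0,0,0.4],0,1],[[0,0,0.3],0,1],[[0,0,0.2],0,1],[[0,0,0],0,1],[[0,0,0],0,1],[[0,0,0],0,1],[[0,0,0],0,1]]'
python3 - <<'E'
from h import *
a=snap('side','s4.png'); b=snap('top')
go(610.2,-29.3,40)
import scipy.optimize as o
for p in (a,b):
    m=cut('lotion_bottle',p,np.array([610,-30]),16); print(m is not None and m.sum())
    if m is not None: print(fit('lotion_bottle',[(p,m)],[610,-30,16]), onz(p,np.argwhere(m).mean(0),16+48))
c=cv2.resize(a['pixels'][150:320,270:490],None,fx=3,fy=3)[:,:,::-1]; cv2.imwrite('pics/s4c.png',c)
E
```

```text
t: 11.05
eef_pos: [610.6, -29.2, 45.9]
tcp_rot: [3.141, -0.0, 1.473]
ft_force: [-0.1, 0.4, -1.9]
opening: 0.474
grip_force: 30.0
pos [610.5 -29.2  45.7] yaw 1.473 units [-0.   -0.01  0.1 ] turn -0.0 open 45.0 F [ 0.1  0.1 -2.4] t 11.15
794
(array([754.11543426,  87.42150672, -83.0688654 ]), np.float64(0.08962640166282654)) [600.95969224 -43.56725114]
False
```

View pics/s4c.png

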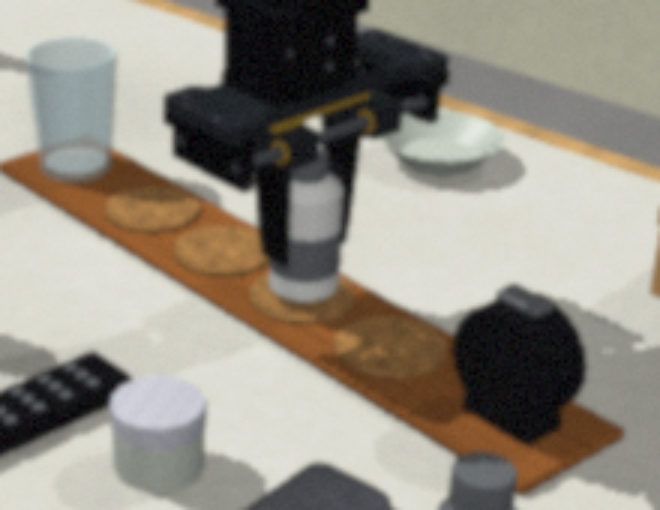

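The bottle sits centred over coaster 2 (crop 305,292 against 303,297), about 6 mm above it. I'll lower, release and rise.

```bash
python3 -m inch '[[[0,0,0.09],0,1],[[0,0,0],0,1],[[0,0,0],0,-1],[[0,0,0],0,-1],[[0,0,0],0,-1],[[0,0,0],0,-1],[[0,0,-0.2],0,-1],[[0,0,-0.6],0,-1],[[0,0,-0.8],0,-1],[[0,0,-0.8],0,-1]]'
python3 - <<'E'
from h import *
a=snap('side'); b=snap('top')
go(421.8,106,140)
V=[]
for p in (a,b):
    m=cut('lotion_bottle',p,np.array([610,-30]),12); print(m is not None and m.sum())
    if m is not None: V.append((p,m)); print(onz(p,np.argwhere(m).mean(0),12+42))
print(fit('lotion_bottle',V,[610,-30,12]))
V=[]
for p in (a,b):
    m=cut('pill_bottle',p,np.array([422,106]))
    if m is not None: V.append((p,m))
print(len(V),fit('pill_bottle',V,[422,106,0]))
E
```

```text
t: 12.5
eef_pos: [610.2, -29.1, 186.3]
tcp_rot: [3.141, -0.0, 1.473]
ft_force: [0.3, 0.3, 0.0]
opening: 1.0
grip_force: 0.0
pos [612.3 -29.4 190.1] yaw 1.473 units [ 1.94 -3.38  0.83] turn -0.0 open 95.1 F [ 0.9 -0.5 -0.9] t 12.6
1084
[612.79848528 -27.19884029]
False
(array([632.68460084,  -9.70041677,  -2.96543656]), np.float64(0.002291615353897214))
1 (array([426.23207101, 113.92770646,  -5.11569953]), np.float64(0.012096116319298744))
```

```bash
python3 -m inch '[[[0.32,-0.57,0],0,-0.6],[[0.32,-0.57,0],0,-0.6],[[0.33,-0.57,0],0,-0.6],[[0.32,-0.57,0],0,-0.6],[[0.32,-0.55,0],0,-0.6],[[0.33,-0.55,0],0,-0.6],[[0,0,0.4],0,-0.6],[[0,0,0.5],0,-0.6],[[0,0,0.5],0,-0.6],[[0,0,0],0,-0.6]]'
python3 - <<'E'
from h import *
a=snap('side','s5.png'); 
go(422,106.5,17)
cv2.imwrite('pics/s5c.png',cv2.resize(a['pixels'][130:300,130:350],None,fx=3,fy=3)[:,:,::-1])
E
```

```text
t: 14.05
eef_pos: [418.6, 106.4, 98.1]
tcp_rot: [-3.136, 0.001, 1.473]
ft_force: [-0.3, 0.1, 0.1]
opening: 0.8
grip_force: 0.0
pos [419.3 106.4  99.3] yaw 1.473 units [0.01 0.04 1.37] turn -0.01 open 76.2 F [ 0.3  0.4 -0.1] t 14.1
```

View pics/s5c.png

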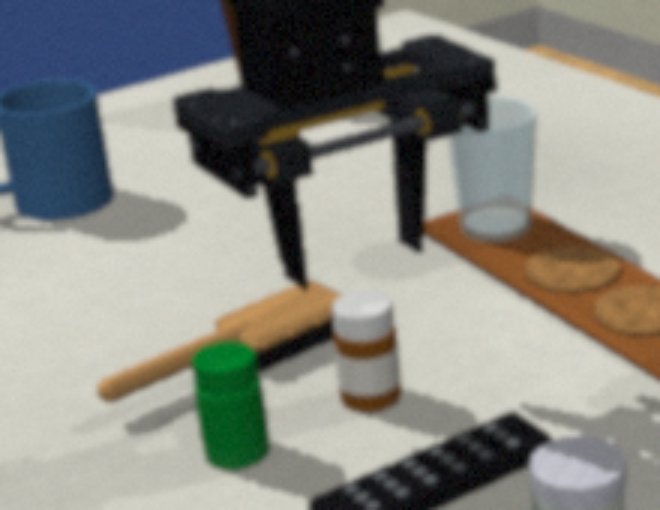

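Finger tips (crop 302,285 and 415,250) are centred above the amber bottle's cap (365,300), and the green one is clear. I'll descend and grasp.

```bash
python3 -m inch '[[[0,0.02,0.5],0,-0.6],[[0,0,0.5],0,-0.6],[[0,0,0.35],0,-0.6],[[0,0,0],0,-0.6],[[0,0,0],0,1],[[0,0,0],0,1],[[0,0,0],0,1],[[0,0,0],0,1],[[0,0,0],0,1],[[0,0,0],0,1]]'
python3 -c "
from h import *
go(422,106.5,17)
go(618.5,51.7,130)"
```

```text
t: 15.35
eef_pos: [421.3, 106.5, 19.3]
tcp_rot: [3.141, -0.0, 1.473]
ft_force: [-0.6, 0.3, 5.9]
opening: 0.416
grip_force: 30.0
pos [421.3 106.5  19.3] yaw 1.473 units [0.   0.01 0.04] turn -0.0 open 39.5 F [-0.6  0.3  5.9] t 15.35
pos [421.3 106.5  19.3] yaw 1.473 units [-0.59  3.36 -1.85] turn -0.0 open 39.5 F [-0.6  0.3  5.9] t 15.35
```

```bash
python3 -m inch '[[[0,0,-0.3],0,1],[[0,0,-0.7],0,1],[[0,0,-0.7],0,1],[[0,0,0],0,1],[[-0.1,0.5,0],0,1],[[-0.1,0.6,0],0,1],[[-0.1,0.6,0],0,1],[[-0.1,0.6,0],0,1],[[-0.1,0.6,0],0,1],[[-0.09,0.46,0],0,1]]'
python3 -m inch '[[[0,0,0],0,1],[[0,0,0],0,1],[[0,0,0.5],0,1],[[0,0,0.5],0,1],[[0,0,0.2],0,1],[[0,0,0.1],0,1],[[0,0,0],0,1],[[0,0,0],0,1],[[0,0,0],0,1],[[0,0,0],0,1]]'
python3 - <<'E'
from h import *
a=snap('side')
go(618.5,51.7,31.5)
cv2.imwrite('pics/s6c.png',cv2.resize(a['pixels'][150:320,270:490],None,fx=3,fy=3)[:,:,::-1])
E
```

```text
t: 16.6
eef_pos: [619.1, 50.9, 119.0]
tcp_rot: [-3.14, 0.0, 1.472]
ft_force: [-0.4, -0.5, -0.6]
opening: 0.416
grip_force: 30.0
t: 17.85
eef_pos: [618.5, 51.4, 43.4]
tcp_rot: [3.141, -0.0, 1.473]
ft_force: [-0.4, 0.8, -0.2]
opening: 0.413
grip_force: 30.0
pos [618.5  51.4  43.3] yaw 1.473 units [0.  0.  0.2] turn -0.0 open 39.2 F [ 0.1 -0.6 -0.2] t 17.9
```

View pics/s6c.png

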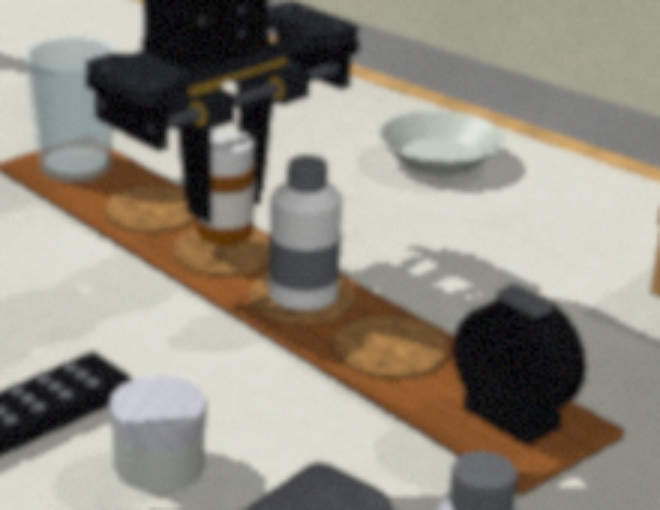

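Lotion is centred on its coaster (crop 305,297 against 303,298), and pill hovers over its own (227,235 against 222,248) with 12 mm left to go.

```bash
python3 -m inch '[[[0,0,0.1],0,1],[[0,0,0.09],0,1],[[0,0,0],0,1],[[0,0,0],0,-0.5],[[0,0,0],0,-0.5],[[0,0,0],0,-0.5],[[0,0,-0.2],0,-1],[[0,0,-0.6],0,-1],[[0,0,-0.9],0,-1],[[0,0,-0.9],0,-1]]'
python3 - <<'E'
from h import *
a=snap('side'); b=snap('top')
V=[(p,cut('cream_jar',p,np.array([422,-92]))) for p in (a,b)]; V=[v for v in V if v[1] is not None]
print(len(V),fit('cream_jar',V,[422,-92,0]))
go(422,-92,100)
E
```

```text
t: 19.15
eef_pos: [618.1, 51.4, 190.1]
tcp_rot: [3.141, -0.0, 1.473]
ft_force: [-0.3, -0.7, 0.1]
opening: 0.998
grip_force: 0.0
2 (array([422.69151974, -90.93393089,  -1.50078025]), np.float64(0.06453423202037811))
pos [618.5  51.5 189.2] yaw 1.473 units [-2.7  -3.02  1.49] turn -0.0 open 94.6 F [-0.2  0.6 -0.5] t 19.35
```

```bash
python3 -m inch '[[[-0.45,-0.5,0],0,-1],[[-0.45,-0.5,0],0,-1],[[-0.45,-0.5,0],0,-1],[[-0.45,-0.5,0],0,-1],[[-0.45,-0.5,0],0,-1],[[-0.43,-0.51,0],0,-1],[[0,0,0.5],0,-1],[[0,0,0.6],0,-1],[[0,0,0.5],0,-1],[[0,0,0],0,-1]]'
python3 - <<'E'
from h import *
a=snap('side'); 
go(422.5,-91,14)
cv2.imwrite('pics/s7c.png',cv2.resize(a['pixels'][180:350,220:440],None,fx=3,fy=3)[:,:,::-1])
E
```

```text
t: 20.6
eef_pos: [421.4, -90.4, 89.7]
tcp_rot: [-3.136, -0.002, 1.472]
ft_force: [-0.9, 0.8, -0.8]
opening: 1.003
grip_force: 0.0
pos [422.2 -90.6  91. ] yaw 1.473 units [-0.01  0.01  1.28] turn -0.0 open 95.2 F [-0.4  0.1  0.5] t 20.65
```

View pics/s7c.png

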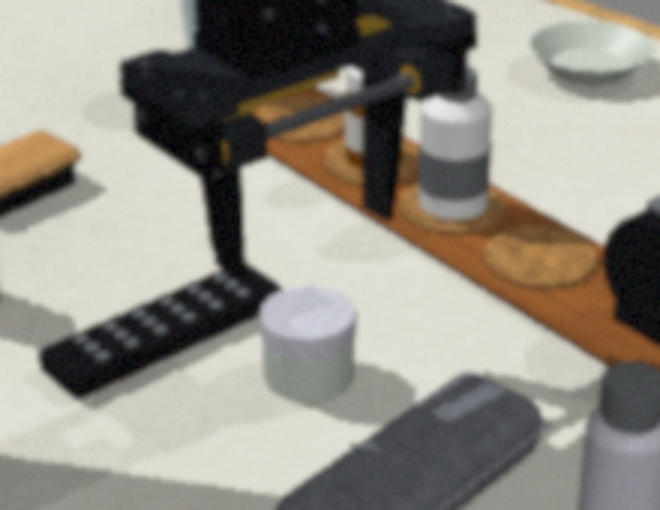

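The finger midpoint (crop 305,245) is straight above the jar lid (308,318), so I'll descend and grasp.

```bash
python3 -m inch '[[[0,0,0.5],0,-1],[[0,0,0.5],0,-1],[[0,0,0.26],0,-1],[[0,0,0],0,-1],[[0,0,0],0,1],[[0,0,0],0,1],[[0,0,0],0,1],[[0,0,0],0,1],[[0,0,0],0,1],[[0,0,0],0,1]]'
python3 -c "
from h import *
go(626.5,132.8,130)"
```

```text
t: 21.9
eef_pos: [422.8, -90.9, 16.1]
tcp_rot: [-3.142, -0.0, 1.473]
ft_force: [-1.8, 0.3, 5.4]
opening: 0.561
grip_force: 30.0
pos [422.8 -90.9  16.1] yaw 1.473 units [ 4.04  3.01 -1.9 ] turn -0.0 open 53.3 F [-1.8  0.3  5.4] t 21.9
```

```bash
python3 -m inch '[[[0,0,-0.3],0,1],[[0,0,-0.7],0,1],[[0,0,-0.7],0,1],[[0,0,-0.6],0,1],[[0,0,0],0,1],[[0.4,0.3,0],0,1],[[0.6,0.45,0],0,1],[[0.6,0.45,0],0,1],[[0.6,0.45,0],0,1],[[0.6,0.45,0],0,1]]'
python3 -m inch '[[[0.6,0.45,0],0,1],[[0.4,0.3,0],0,1],[[0.24,0.16,0],0,1],[[0,0,0],0,1],[[0,0,0],0,1],[[0,0,0.5],0,1],[[0,0,0.6],0,1],[[0,0,0.5],0,1],[[0,0,0.2],0,1],[[0,0,0],0,1]]'
python3 - <<'E'
from h import *
go(626.5,132.8,29)
a=snap('side')
cv2.imwrite('pics/s8c.png',cv2.resize(a['pixels'][150:320,270:490],None,fx=3,fy=3)[:,:,::-1])
E
```

```text
t: 23.15
eef_pos: [565.1, 65.2, 152.1]
tcp_rot: [-3.139, 0.0, 1.473]
ft_force: [-0.3, -0.5, -1.5]
opening: 0.562
grip_force: 30.0
t: 24.4
eef_pos: [626.2, 132.1, 46.1]
tcp_rot: [-3.141, 0.0, 1.472]
ft_force: [0.0, 0.1, -0.3]
opening: 0.561
grip_force: 30.0
pos [626.2 132.1  46.1] yaw 1.472 units [0.01 0.   0.28] turn -0.01 open 53.3 F [ 0.   0.1 -0.3] t 24.4
```

View pics/s8c.png

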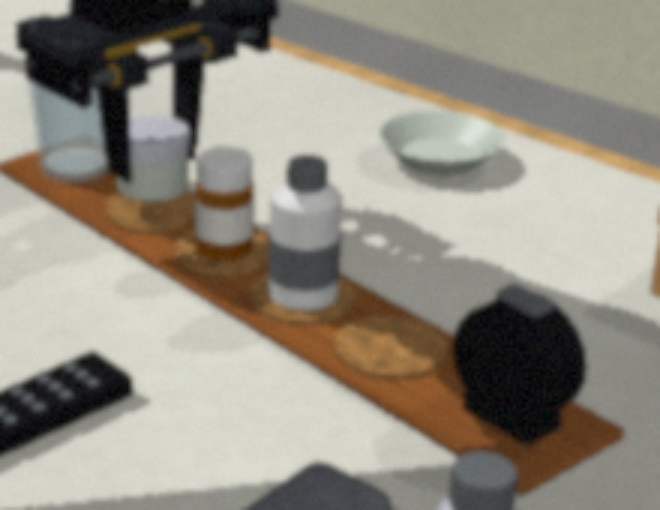

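The jar hovers over the coaster next to the glass (crop 153,190 against 153,207), and pill and lotion stand well. I'll lower and release.

```bash
python3 -m inch '[[[0,0,0.15],0,1],[[0,0,0.12],0,1],[[0,0,0],0,1],[[0,0,0],0,-1],[[0,0,0],0,-1],[[0,0,0],0,-1],[[0,0,-0.2],0,-1],[[0,0,-0.6],0,-1],[[0,0,-1],0,-1],[[0,0,-1],0,-1]]'
python3 - <<'E'
from h import *
a=snap('side'); b=snap('top')
V=[(p,cut('spray_can',p,np.array([405,-315]))) for p in (a,b)]; V=[v for v in V if v[1] is not None]
print(len(V),fit('spray_can',V,[405,-315,0]))
go(405.5,-315,190)
E
```

```text
t: 25.7
eef_pos: [626.1, 132.6, 200.5]
tcp_rot: [3.141, -0.0, 1.473]
ft_force: [0.6, -0.1, -0.1]
opening: 1.0
grip_force: 0.0
2 (array([ 4.04780538e+02, -3.15956395e+02,  2.38988237e-02]), np.float64(0.05449613928794861))
pos [626.4 132.7 199.5] yaw 1.473 units [-7.79 -2.93  0.16] turn -0.0 open 95.1 F [ 0.1 -0.5 -0.9] t 25.9
```

```bash
python3 -m inch '[[[-0.7,-0.3,0],0,-1],[[-0.8,-0.3,0],0,-1],[[-0.8,-0.3,0],0,-1],[[-0.8,-0.3,0],0,-1],[[-0.8,-0.3,0],0,-1],[[-0.8,-0.3,0],0,-1],[[-0.8,-0.3,0],0,-1],[[-0.8,-0.3,0],0,-1],[[-0.8,-0.3,0],0,-1],[[-0.69,-0.24,0],0,-1]]'
python3 -m inch '[[[0,0,0],0,-1],[[0,0,0],0,-1],[[0,0,0.3],0,-1],[[0,0,0.4],0,-1],[[0,0,0],0,-1],[[0,0,0],0,-1],[[0,0,0],0,-1],[[0,0,0],0,-1],[[0,0,0],0,-1],[[0,0,0],0,-1]]'
python3 - <<'E'
from h import *
go(405,-315.5,58)
a=snap('side')
cv2.imwrite('pics/s9c.png',cv2.resize(a['pixels'][200:400,300:520],None,fx=2.5,fy=2.5)[:,:,::-1])
E
```

```text
t: 27.15
eef_pos: [403.5, -316.3, 196.5]
tcp_rot: [-3.14, -0.002, 1.472]
ft_force: [0.3, -0.0, -1.0]
opening: 1.0
grip_force: 0.0
t: 28.4
eef_pos: [405.0, -315.3, 155.9]
tcp_rot: [3.141, 0.0, 1.473]
ft_force: [0.3, 0.7, 0.4]
opening: 1.0
grip_force: 0.0
pos [ 405.  -315.3  155.9] yaw 1.473 units [-0.    0.    1.63] turn -0.0 open 95.0 F [0.3 0.7 0.4] t 28.4
```

View pics/s9c.png

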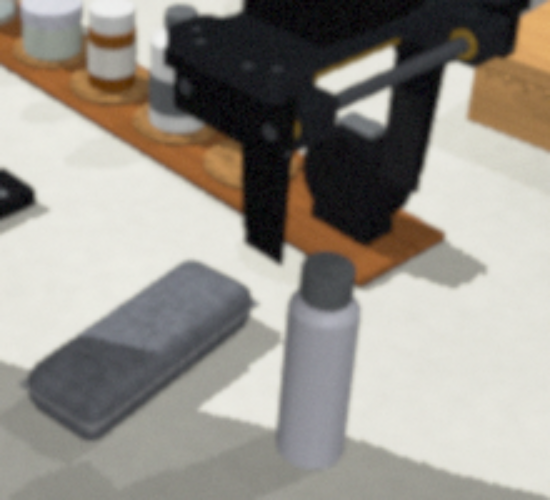

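The fingers (crop 265,255 and ~400,205) straddle the line above the can's cap (330,265). I'll descend and grasp.

```bash
python3 -m inch '[[[0,0,0.4],0,-1],[[0,0,0.5],0,-1],[[0,0,0.5],0,-1],[[0,0,0.2],0,-1],[[0,0,0],0,-1],[[0,0,0],0,1],[[0,0,0],0,1],[[0,0,0],0,1],[[0,0,0],0,1],[[0,0,0],0,1]]'
python3 -m inch '[[[0,0,0],0,1],[[0,0,0],0,1],[[0,0,0],0,1],[[0,0,0],0,1],[[0,0,0],0,1],[[0,0,0],0,1],[[0,0,0],0,1],[[0,0,0],0,1],[[0,0,0],0,1],[[0,0,0],0,1]]'
python3 - <<'E'
from h import *
a=snap('side'); b=snap('top')
for p in (b,):
    print([(d['score'],np.round(onz(p,d['centre'],12),1)) for d in eyes.cut_out('coaster_a',p)], [(d['score'],np.round(onz(p,d['centre'],12),1)) for d in eyes.spot_point('coaster_a',p)])
go(602.5,-111,180)
E
```

```text
t: 29.7
eef_pos: [405.0, -315.2, 59.9]
tcp_rot: [3.141, 0.0, 1.473]
ft_force: [-0.4, -0.8, -0.1]
opening: 0.529
grip_force: 0.0
t: 30.95
eef_pos: [405.0, -315.2, 59.8]
tcp_rot: [3.142, -0.0, 1.473]
ft_force: [0.6, -0.2, -0.4]
opening: 0.396
grip_force: 30.0
[(0.81, array([605.6,  45.8])), (0.79, array([587.5, -20.5])), (0.59, array([ 606.3, -108.1])), (0.59, array([598.2, 133.3]))] [(0.94, array([ 599.1, -112.5])), (0.81, array([609.3, -28.1])), (0.76, array([619.5,  49.2]))]
pos [ 405.  -315.2   59.8] yaw 1.473 units [ 3.71  2.94 -2.  ] turn -0.0 open 37.5 F [-0.5 -0.6 -1.3] t 31.15
```

```bash
python3 -m inch '[[[0,0,-0.3],0,1],[[0,0,-0.6],0,1],[[0,0,-0.6],0,1],[[0,0,-0.5],0,1],[[0,0,0],0,1],[[0.3,0.24,0],0,1],[[0.5,0.4,0],0,1],[[0.5,0.4,0],0,1],[[0.5,0.4,0],0,1],[[0.5,0.4,0],0,1]]'
python3 -m inch '[[[0.5,0.4,0],0,1],[[0.5,0.4,0],0,1],[[0.41,0.3,0],0,1],[[0,0,0],0,1],[[0,0,0],0,1],[[0,0,0.4],0,1],[[0,0,0.5],0,1],[[0,0,0.5],0,1],[[0,0,0.2],0,1],[[0,0,0],0,1]]'
python3 - <<'E'
from h import *
go(602.5,-111,72.5)
a=snap('side')
cv2.imwrite('pics/s10c.png',cv2.resize(a['pixels'][150:320,270:490],None,fx=3,fy=3)[:,:,::-1])
E
```

```text
t: 32.4
eef_pos: [528.8, -187.5, 178.4]
tcp_rot: [-3.14, -0.001, 1.473]
ft_force: [-0.3, -1.4, -0.5]
opening: 0.396
grip_force: 30.0
t: 33.65
eef_pos: [601.9, -111.5, 83.5]
tcp_rot: [-3.141, -0.0, 1.472]
ft_force: [-0.7, -0.1, -0.6]
opening: 0.395
grip_force: 30.0
pos [ 601.9 -111.5   83.5] yaw 1.472 units [0.01 0.01 0.18] turn -0.01 open 37.5 F [-0.7 -0.1 -0.6] t 33.65
```

View pics/s10c.png

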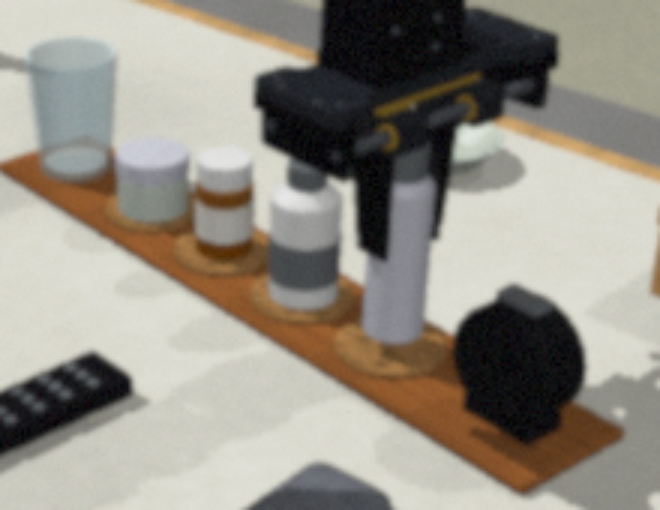

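The can is over the coaster by the clock (base at crop 394,332, coaster centre 390,347) with 11 mm to go. I'll lower and release.

```bash
python3 -m inch '[[[0,0,0.1],0,1],[[0,0,0.08],0,1],[[0,0,0],0,1],[[0,0,0],0,1],[[0,0,0],0,-1],[[0,0,0],0,-1],[[0,0,0],0,-1],[[0,0,0],0,-1],[[0,0,-0.2],0,-1],[[0,0,-0.6],0,-1]]'
python3 -m inch '[[[0,0,-0.8],0,-1],[[0,0,-0.8],0,-1],[[0,0,-0.5],0,-1],[[0,-0.8,0],0,-1],[[0,-0.8,0],0,-1],[[0,-0.8,0],0,-1],[[0,-0.4,0],0,-1],[[0,0,0],0,-1],[[0,0,0],0,-1],[[0,0,0],0,-1]]'
python3 - <<'E'
from h import *
a=snap('side','s11.png'); b=snap('top','t11.png')
go(602.5,-111,72.5)
for n,g in {'spray_can':(602,-111),'lotion_bottle':(610,-29),'pill_bottle':(618,52),'cream_jar':(626,133)}.items():
    V=[(p,cut(n,p,np.array(g),12)) for p in (a,b)]; V=[v for v in V if v[1] is not None]
    if V: print(n,len(V),np.round(fit(n,V,[*g,12])[0],1))
ims=[cv2.resize(q['pixels'][r0:r0+120,c0:c0+320],None,fx=2.4,fy=2.4)[:,:,::-1] for q,r0,c0 in ((a,170,230),(b,140,140))]
i=np.vstack(ims); print(i.shape); cv2.imwrite('pics/f.png',i)
E
```

```text
t: 34.95
eef_pos: [601.7, -110.8, 120.9]
tcp_rot: [-3.139, -0.001, 1.473]
ft_force: [0.0, -0.1, 0.7]
opening: 0.961
grip_force: 0.0
t: 36.2
eef_pos: [436.0, -94.7, 247.0]
tcp_rot: [3.142, -0.0, 1.473]
ft_force: [0.8, 0.3, 0.7]
opening: 1.001
grip_force: 0.0
pos [435.7 -94.6 246.8] yaw 1.473 units [-0.    2.79  2.91] turn -0.0 open 95.2 F [ 0.5  0.5 -0.8] t 36.3
spray_can 1 [625.9 -93.   -3.7]
lotion_bottle 2 [611.1 -29.9  13.5]
pill_bottle 2 [618.3  50.5  12.6]
cream_jar 2 [626.6 132.   11.2]
(576, 768, 3)
```

View pics/f.png

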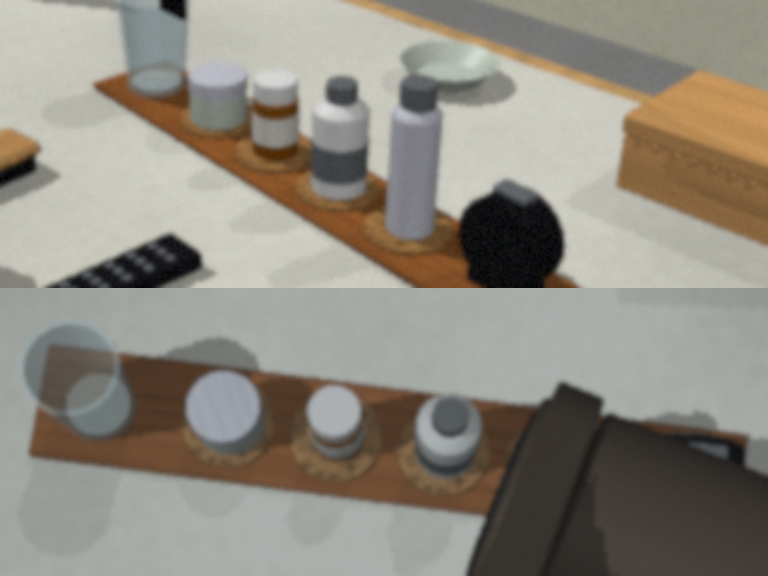

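All four containers stand on their coasters in the right order. The two-view fits for lotion, pill and jar agree with the coaster centres to 1–2 mm. The can shows as centred in the side view (base at 411,231, coaster at 410,231), and the clock and glass haven't moved.

```bash
python3 -c "
from cell import env
print(env.job_done())"
```

```text
the job is handed in; nothing more can be done
None
```

I handed the job in at about 36 s: spray can, lotion bottle, pill bottle and cream jar stand upright on their coasters in that order from clock to glass; no verdict came back, and I checked the can's centring in the side view only.

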